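# Sound the depth of a heater-block well and lock the gauge

### The job

Use the depth-gauge stand to sound the middle well of the aluminium heater block: push the gauge's black knob down gently until the probe's sprung red tip just touches the glass disc at the unseen bottom (the disc is fragile, so press on it with less than 10 N). Let go of the knob, then swing the clamp lever clockwise by its red pin to its stop so that the probe is locked there, still touching the bottom. Leave the masking tape, the timer and the pen where they lie.

Things in the scene. Friction and masses are not known exactly. Their poses are not given: they have to be found in the camera images.
- gauge_stand: Depth-gauge stand fixed to the bench: grey base plate, aluminium column at its back, blue head (104x78x30 mm, top 150 mm above the bench). Only knob, rod and clamp lever rise above the head. Origin: on the bench, on the probe's axis. Axes: x to the column (away from the robot), y left, z up. Base spans x -62..93, y -75..75 mm; head x -27..77, y -51..27, z 120..150 mm.
- knob (a point): Middle of the black round knob (26 mm diameter, 30 mm high, upright) on top of the probe's 6 mm steel rod; grip it from above, in any direction. It is 275 mm above the bench at joint probe 0 and goes down with the probe. The probe's red ball tip (6 mm) is 170 mm below it, sprung upward into the rod: about 2.5 N per mm, 6 mm travel, then solid.
- probe (a joint): Slide of the probe rod in m (not of its sprung tip): 0 at the top, with the tip 105 mm above the bench; grows downward, stop at 0.090; starts at 0 to 0.015. Drag about 4 N, weight 1.4 N: pushing it down takes 2 to 3 N. It stays where it is let go: the drag holds a tip force up to about 5 N, a larger one pushes the released probe up until it is held.
- clamp (a joint): Angle in rad of the clamp lever about its vertical pivot. 0 to 0.2 at the start: open, lever pointing to the stand's -y side. Grows clockwise seen from above to its stop at 1.45: locked, lever pointing nearly to the stand's -x side (to the robot). Stiff with about 0.12 N m, a little more in the last 0.6 rad where its eccentric wedges on the rod; stays where it is left.
- clamp_pin (a point): On the axis of the red upright round pin at the end of the clamp lever, 15 mm below its top: pin 12 mm diameter, from 153 to 195 mm above the bench (the lever's top face is at 160 mm), 65 mm from the pivot. This point is 180 mm above the bench. Push it sideways or pinch it from above; it may turn between the fingers.
- clamp_hinge (a point): Axis of the clamp's vertical pivot, at the height of clamp_pin; 24 mm to the stand's -y side of the probe's axis.
- well_block: Aluminium heater block 60x100x70 mm, fixed on the stand's base plate, three 18 mm wells in a row along y; the probe is over the middle one. Origin: middle of its underside, 12 mm above the bench; top at 82 mm. A glass disc closes the middle well at an unknown height, about 28 to 66 mm above the bench (joint probe about 0.039 to 0.077); it breaks at 10 N.
- tape_masking: Roll of masking tape, 96 mm across, 25 mm high, lying flat; origin in the middle of its underside. Leave it alone.
- timer: Bench timer 66x62x19 mm, lying flat; origin in the middle of its underside. Leave it alone.
- pen_3: Blue marker pen 17x135x16 mm, lying flat; origin in the middle of its underside. Leave it alone.

How it is judged (in metres and radians):
On the way:
1. the probe tip is pressed on the bottom of the well (more than 0.4 N) while the clamp is still open (below 0.5 rad) (contact force between gauge_stand and well_block above 0.4 N and value of joint clamp below 0.5 rad), for 0.2 s.
At the end, for the whole second after the job is handed in: The clamp lever is swung to its stop (joint clamp above 1.25 rad), the released probe still touches the bottom of the well (more than 0.4 N), and tape, timer and pen lie within 30 mm of where they were (contact force between gauge_stand and well_block above 0.4 N and value of joint clamp above 1.25 rad and distance of each of tape_masking, timer, pen_3 from where it was at the start of the episode below 0.03 m).
It fails at once if the probe presses on the glass disc with more than 10 N (contact force between gauge_stand and well_block above 10 N).
It fails at once if the tape, the timer or the pen is moved by more than 30 mm (distance of any of tape_masking, timer, pen_3 from where it was at the start of the episode above 0.03 m).
It also fails if it takes over 64 s, if anything falls off the work surface, if the arm or the gripper's body presses on something with over 40 N, if the wrist force passes 120 N, or if a joint passes its speed limit or range.

### The arm

A 7-joint arm with a two-finger parallel gripper is mounted at the origin on a cart in front of the work surface, level with it; the furniture and walls round the work are solid. World frame = base frame: x ahead of the robot, y to its left, z up, the work surface at z = 0. Lengths are in mm, angles in rad, forces in N, time in s.
With the tool pointing down it reaches from about 400 to 875 mm from the base axis. Payload 4.4 kg.
Tool frame: the origin (TCP) lies midway between the tips of the shut fingers; the grasp point (between the pads) lies ctrl.grip_depth behind it (ctrl.grip_depth is the distance from the TCP to the grasp point, in mm); z points along the fingers, y is the line along which they close (so a half turn about z gives the same grasp; the last joint's range is limited). The gripper opens to 85 mm and grips with 20 to 120 N. Pads are 22 mm wide; open, the fingers measure 114 mm over their backs; the gripper's body (76 mm by 85 mm) begins 54 mm behind the grasp point. The pads swing forward as they close: fully open they stand 13 mm farther back than shut.
Start: joints at [-1.22, 0.628, 0.038, 1.517, -0.027, 0.996, -0.02], TCP at [263.122, 594.377, 231.313] pointing down, gripper open.
Joint ranges: [-3.06, 3.06], [-0.37, 2.12], [-1.25, 1.32], [0.18, 2.47], [-1.1, 4.24], [0.23, 1.98], [-2.94, 2.94]. Speed limits (rad/s): [2.57, 2.57, 3.14, 3.14, 3.14, 3.14, 3.14].

### API

Orientations are given as [roll, pitch, yaw] about the fixed x, y, z axes, in that order (R = Rz(yaw) Ry(pitch) Rx(roll)).
In Python, from cell import ctrl gives the robot as it stands.
- The arm moves only by the tool carry_out, never from a script. Its argument "deltas" is one flat list of numbers, 7 for each row, row after row: the turn, a rotation vector about the tool's x, y, z in degrees, then the shift along the tool's x, y, z in m, then the closure, from -1 (fully open) to 1 (shut). In form: [wx, wy, wz, dx, dy, dz, claw, wx, wy, wz, dx, dy, dz, claw, ...]. A call has 1 to 12 rows; each row shifts and turns the commanded pose from where the row before left it, along the tool's axes as they then stand; what a row does not reach is not made up. A row lasts 1/8 s, in which the tool goes at most 62.5 mm and 10.7 degrees, less where a joint would pass 70% of its speed; a pose out of reach is approached as far as the arm can. A call with a gripper value outside its range is refused whole. The fingers move at their own pace and stop on an object; the grip force is fixed at half the most. Time passes only in rows, so rows that do not move let the fingers close. It gives the time, the measured TCP pose, the force, the opening and the grip force at its end, in the units of the state.
- ctrl.read_state(): the state, without advancing time (a new reading comes with each control period).
- ctrl.get_image(name): name is "side" or "top" or "wrist"; returns the picture (384x512x3 uint8, red, green, blue); there is no depth.
- ctrl.calibration(name): a dict with "mtx" (3x3 intrinsics, pixels), "distortion" ([k1, k2, p1, p2, k3] as OpenCV has them; the pictures are not rectified), "R" (3x3) and "t" (3): a world point X has camera coordinates R X + t. Camera axes: x right, y down, z forward; pixel columns grow to the right and rows downward; lengths in mm; the calibration is good to about 2 mm. A picture is of the moment at which its call begins: read the wrist's pose just before it. calibration takes no time and is no camera call; for the wrist camera it gives the pose at the moment of the call.
- ctrl.finish_job(): hands the job in; it is judged then, once.
The state is a dict: "clock": time; "qpos": joint angles; "qd": joint speeds; "tau": joint torques, N m; "eef_pos": TCP position; "tool_rot": TCP orientation; "force": force on the tool from outside, world axes, zero at the start; "torque": the same for the moment, N m; "width": finger opening in mm; "gripper_force": force on a finger pad.
Only numpy, scipy, OpenCV 4.12 (cv2) and the standard library are available. Lean on these libraries where they do the work, as an engineer would, in place of code of your own. Each camera call takes 0.05 s, during which the arm holds its last target. There are 200 camera calls.

## Working session

There is one attempt and no reset: what is moved stays moved. The work goes in short steps, Python scripts to look and compute and a tool call to move; the robot and the scene stay as the last step left them, time stands still between calls to the robot, and variables do not carry over. Pictures are saved under pics/ and viewed, at most 10 in all, crops included, and the job is handed in when it is done.

Besides the shell and the picture viewer there is one more tool, called as name(argument=value, ...) on one line, values as JSON. carry_out: Moves the arm, as the interface text tells. Its arguments: {"type":"object","properties":{"deltas":{"type":"array"}},"required":["deltas"]}

```bash
ls; mkdir -p pics; python3 - <<'E'
from cell import ctrl
import cv2,numpy as np
s=ctrl.read_state(); print({k:np.round(v,3).tolist() for k,v in s.items()}, ctrl.grip_depth)
ims=[]
for n in ("side","top"):
    im=ctrl.get_image(n); cv2.imwrite(f"pics/{n}0.png",im[:,:,::-1]); 
    c=ctrl.calibration(n); print(n,np.round(c["mtx"],1).tolist(),c["distortion"],np.round(-np.array(c["R"]).T@np.array(c["t"])))
E
```

```text
pics
{'clock': 0.0, 'qpos': [-1.22, 0.629, 0.038, 1.518, -0.027, 0.996, -0.02], 'qd': [-0.002, -0.001, 0.0, -0.002, -0.001, -0.001, -0.0], 'tau': [-0.001, -56.342, 1.226, -19.345, 0.011, 0.01, -0.0], 'eef_pos': [262.91, 593.766, 230.385], 'tool_rot': [-3.14, 0.0, 2.725], 'force': [-0.442, 0.121, 0.158], 'torque': [-0.041, 0.007, 0.028], 'gripper_force': 0.0, 'width': 85.322} 18.700000000000003
side [[351.8, 0.0, 254.1], [0.0, 351.8, 194.0], [0.0, 0.0, 1.0]] [0.00623449 0.         0.         0.         0.        ] [1190. -348.  620.]
top [[485.1, 0.0, 247.9], [0.0, 485.1, 197.1], [0.0, 0.0, 1.0]] [-0.01588979  0.          0.          0.          0.        ] [ 396.   10. 1313.]
```

View pics/side0.png

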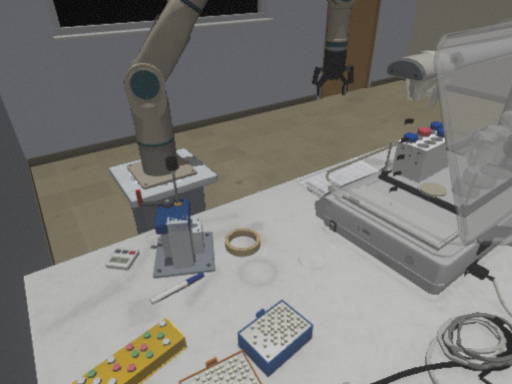

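View pics/top0.png

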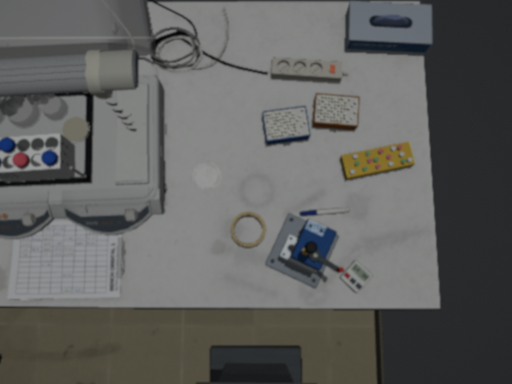

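The side view shows the knob at about (172,162) and the red pin at about (139,197). In the top view the knob is near (310,248) and the pin near (341,270). The timer lies beside the lever end. Next I'll triangulate both points.

```bash
cat > h.py <<'E'
import cv2,numpy as np
from cell import ctrl
def ray(n,uv,c=None):
    c=c or ctrl.calibration(n); R=np.array(c["R"]);t=np.array(c["t"]).ravel()
    p=cv2.undistortPoints(np.array([[uv]],float),np.array(c["mtx"]),np.array(c["distortion"]))[0,0]
    d=R.T@np.array([p[0],p[1],1]); return -R.T@t,d/np.linalg.norm(d)
def plane(n,uv,z,c=None):
    o,d=ray(n,uv,c); return o+d*(z-o[2])/d[2]
def tri(rs):
    A=sum(np.eye(3)-np.outer(d,d) for o,d in rs); b=sum((np.eye(3)-np.outer(d,d))@o for o,d in rs)
    X=np.linalg.solve(A,b); return X,[round(float(np.linalg.norm(np.cross(X-o,d))),1) for o,d in rs]
def proj(n,X,c=None):
    c=c or ctrl.calibration(n)
    return cv2.projectPoints(np.array([X],float),cv2.Rodrigues(np.array(c["R"]))[0],np.array(c["t"],float),np.array(c["mtx"]),np.array(c["distortion"]))[0].ravel()
def blobs(im,name,roi,amin=8):
    h=cv2.cvtColor(im,cv2.COLOR_RGB2HSV); H,S,V=[h[...,i].astype(int) for i in range(3)]
    m={'red':((H<8)|(H>172))&(S>130)&(V>70),'black':(V<55),'blue':(H>100)&(H<125)&(S>120)}[name].astype(np.uint8)
    x0,y0,x1,y1=roi; k=np.zeros_like(m);k[y0:y1,x0:x1]=1
    n,l,st,ce=cv2.connectedComponentsWithStats(m*k)
    return [(st[i].tolist(),ce[i].round(1).tolist()) for i in range(1,n) if st[i,4]>=amin]
E
python3 - <<'E'
from h import *
s=cv2.imread("pics/side0.png")[:,:,::-1];t=cv2.imread("pics/top0.png")[:,:,::-1]
for c in("red","black","blue"):
    print(c,"side",blobs(s,c,(110,140,220,270)));print(c,"top",blobs(t,c,(260,200,380,300)))
a=cv2.resize(s[145:285,90:230],(560,560),interpolation=2);b=cv2.resize(t[195:300,260:375],(None or (613,560)),interpolation=2)
cv2.imwrite("pics/z.png",cv2.resize(np.hstack([a,b]),(800,382))[:,:,::-1])
E
```

```text
red side [([136, 190, 6, 14, 33], [138.6, 196.6])]
red top [([339, 268, 4, 3, 10], [340.5, 269.2])]
black side [([168, 140, 5, 3, 9], [170.4, 141.0]), ([166, 156, 12, 15, 147], [171.3, 162.9])]
black top [([299, 229, 4, 8, 11], [300.5, 232.1]), ([292, 242, 46, 35, 368], [311.6, 256.4]), ([290, 246, 5, 7, 19], [291.9, 248.5]), ([279, 258, 33, 18, 169], [296.3, 267.1])]
blue side [([155, 199, 34, 28, 454], [171.3, 212.7])]
blue top [([301, 211, 15, 4, 42], [308.1, 212.5]), ([292, 229, 43, 41, 816], [312.9, 246.1])]
```

View pics/z.png

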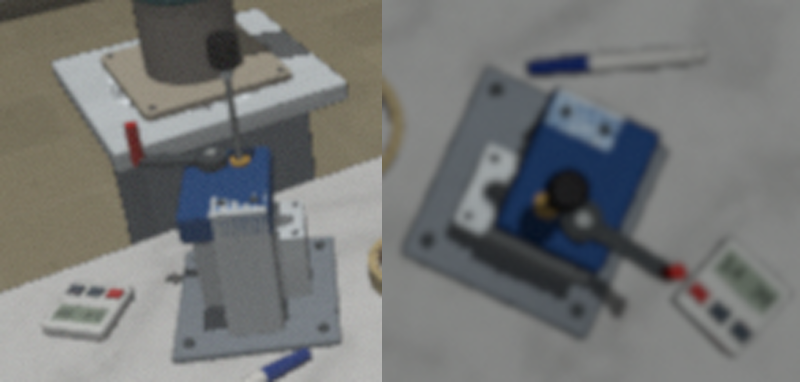

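```bash
python3 - <<'E'
from h import *
f=lambda u,v:(260+(u-382)/3.636,195+v/3.636)
k=tri([ray("side",(171.3,162.9)),ray("top",(311.2,247.2))]);print("knob",k)
p=tri([ray("side",(138.6,196.6)),ray("top",(340.8,269.5))]);print("pin",p)
c=[plane("top",f(*q),12) for q in((487,65),(405,250),(585,338))];print("corners",np.round(c,1).tolist())
e=c[0]-c[1];g=c[1]-c[2];print(np.linalg.norm(e),np.linalg.norm(g),np.degrees([np.arctan2(e[1],e[0]),np.arctan2(-g[0],g[1])]))
th=np.arctan2(e[1],e[0]);ex=np.array([np.cos(th),np.sin(th)]);ey=np.array([-ex[1],ex[0]])
o=c[1][:2]+62*ex-75*ey;print("origin from base",o)
pv=k[0][:2]-24*ey; v=p[0][:2]-pv;print("pivot",pv,"pinR",np.linalg.norm(v),"stand frame",v@ex,v@ey)
st=plane("top",f(699,292),19);print("timer red btn",st)
print("timer corners",[plane("top",f(*q),19).round().tolist() for q in((728,238),(672,297),(735,355),(795,295))])
print("plane pin 195",plane("top",(340.8,269.5),195),"knob 280",plane("top",(311.2,247.2),285))
E
```

```text
knob (array([ 482.42495161, -115.61339083,  262.57347287]), [0.5, 0.5])
pin (array([ 438.11788879, -193.39342611,  177.04662134]), [0.5, 0.5])
corners [[595.5, -87.4, 12.0], [458.4, -26.0, 12.0], [395.6, -156.4, 12.0]]
150.1995055207212 144.64776765559506 [-24.11210029 -25.71391195]
origin from base [ 484.34358276 -119.82650139]
pivot [ 472.62039403 -137.51934095] pinR 65.66838098320282 stand frame -8.666228055862792 -65.09403008140494
timer red btn [ 428.73746555 -238.61077818   19.        ]
timer corners [[468.0, -261.0, 19.0], [425.0, -219.0, 19.0], [384.0, -263.0, 19.0], [427.0, -308.0, 19.0]]
plane pin 195 [ 437.30560028 -190.68124237  195.        ] knob 280 [ 480.41383346 -113.38695494  285.        ]
```

The measurements agree with each other: pin radius is 65.7 mm, base edge 150 mm, and the knob is at z≈263, so probe ≈0.012. The stand's yaw is about -24.5°, which already matches the tool's. I'll move above the knob with the fingers shut.

carry_out(deltas=[0,0,0,0,0,-0.05,1,0,0,0,0,0,-0.05,1,0,0,0,-0.03,-0.035,0,1,0,0,0,-0.035,-0.04,0,1,0,0,0,-0.035,-0.04,0,1,0,0,0,-0.035,-0.04,0,1,0,0,0,-0.035,-0.04,0,1,0,0,0,-0.035,-0.04,0,1,0,0,0,-0.035,-0.04,0,1,0,0,0,-0.035,-0.04,0,1,0,0,0,-0.035,-0.04,0,1,0,0,0,-0.035,-0.04,0,1])

```text
clock: 1.6
eef_pos: [418.8, 91.8, 331.3]
tool_rot: [3.141, -0.0, 2.725]
force: [0.6, -0.2, 0.2]
width: -0.1
gripper_force: 0.0
```

carry_out(deltas=[0,0,0,-0.035,-0.04,0,1,0,0,0,-0.035,-0.04,0,1,0,0,0,-0.03,-0.035,0,1,0,0,0,0,0,0,1])

```text
clock: 2.1
eef_pos: [463.7, -56.1, 331.1]
tool_rot: [-3.14, 0.001, 2.718]
force: [1.0, 1.0, -0.3]
width: 0.3
gripper_force: 0.0
```

```bash
cat >> h.py <<'E'
from scipy.spatial.transform import Rotation as Ro
def to(target,s=None):
    s=s or ctrl.read_state(); R=Ro.from_euler('xyz',s["tool_rot"]).as_matrix()
    return R.T@(np.array(target)-s["eef_pos"])/1000
E
python3 - <<'E'
from h import *
s=ctrl.read_state();print({k:np.round(v,3).tolist() for k,v in s.items() if k!="tau"})
c=ctrl.calibration("wrist");im=ctrl.get_image("wrist");cv2.imwrite("pics/w1.png",im[:,:,::-1])
print(proj("wrist",(482,-116,277),c),proj("wrist",(438,-193,195),c))
print(to((482,-116,300)))
E
```

```text
{'clock': 2.1, 'qpos': [-0.205, 0.26, 0.339, 1.868, -0.098, 1.029, 1.321], 'qd': [-0.055, -0.014, -0.067, 0.027, -0.03, 0.01, -0.034], 'eef_pos': [463.704, -56.081, 331.121], 'tool_rot': [-3.14, 0.001, 2.718], 'force': [0.983, 0.961, -0.279], 'torque': [0.07, -0.015, -0.099], 'gripper_force': 0.0, 'width': 0.307}
[188.98263924 264.57887295] [109.89894231 208.17107036]
[-0.04264499 -0.04947557  0.03094491]
```

View pics/w1.png

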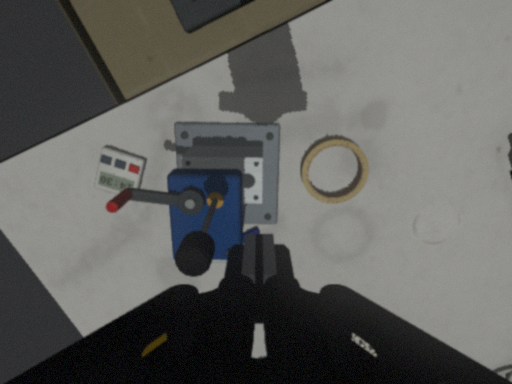

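The wrist view shows the knob at (195,254) and the pin top at (112,206). Both agree with the predictions within a few pixels.

carry_out(deltas=[0,0,0,-0.0215,-0.0245,0.01,1,0,0,0,-0.021,-0.0245,0.015,1,0,0,0,0,0,0,1,0,0,0,0,0,0,1])

```text
clock: 2.65
eef_pos: [482.4, -112.2, 306.2]
tool_rot: [3.141, -0.001, 2.727]
force: [-0.2, 0.7, -0.4]
width: 0.2
gripper_force: 0.0
```

```bash
python3 - <<'E'
from h import *
c=ctrl.calibration("wrist");im=ctrl.get_image("wrist");s=ctrl.read_state()
sd=ctrl.get_image("side")
print(s["eef_pos"],s["force"],s["qpos"])
print(proj("wrist",(482,-116,277),c), proj("side",(482,-116,277)), proj("side",s["eef_pos"]))
a=cv2.resize(sd[110:260,100:250],(400,400),interpolation=2);b=cv2.resize(im[150:384,130:364],(400,400),interpolation=2)
cv2.imwrite("pics/w2.png",np.hstack([a,b])[:,:,::-1])
E
```

```text
[ 482.58596551 -112.11231799  306.43254044] [0.51621279 0.55275399 0.84036337] [-0.0862237   0.33417034  0.35113229  1.84130047 -0.13680334  0.98984945
  1.47901151]
[250.99858158 226.81717874] [169.9421011  157.14923675] [169.80167051 144.77371339]
```

View pics/w2.png

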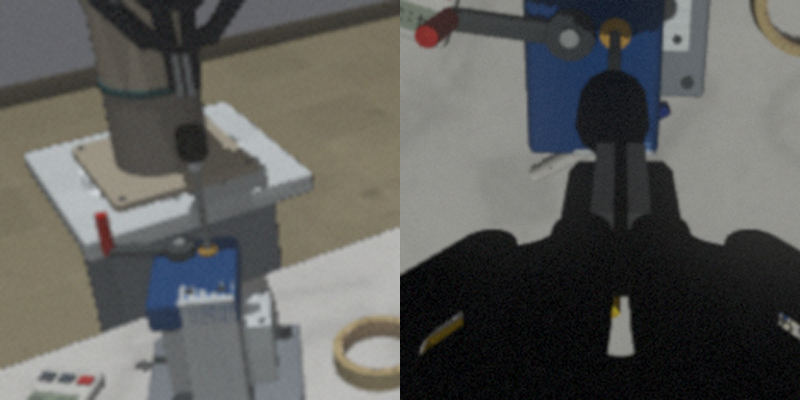

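The side view shows the fingertips over the knob. The wrist view puts them about 3 mm off toward tool +y, so I'll correct that and go down.

carry_out(deltas=[0,0,0,0.0015,-0.0035,0.01,1,0,0,0,0,0,0.01,1,0,0,0,0,0,0.003,1,0,0,0,0,0,0,1])

```text
clock: 3.25
eef_pos: [479.6, -116.6, 283.0]
tool_rot: [-3.141, -0.001, 2.725]
force: [-1.3, -0.1, 1.2]
width: 0.2
gripper_force: 0.0
```

carry_out(deltas=[0,0,0,0,0,0.002,1,0,0,0,0,0,0.002,1,0,0,0,0,0,0.002,1,0,0,0,0,0,0.002,1,0,0,0,0,0,0,1])

```text
clock: 3.88
eef_pos: [479.7, -116.7, 275.2]
tool_rot: [-3.142, -0.0, 2.725]
force: [0.0, 0.8, -1.1]
width: -0.3
gripper_force: 0.0
```

carry_out(deltas=[0,0,0,0,0,0.003,1,0,0,0,0,0,0.003,1,0,0,0,0,0,0.003,1,0,0,0,0,0,0.003,1,0,0,0,0,0,0.003,1,0,0,0,0,0,0.003,1])

```text
clock: 4.62
eef_pos: [479.9, -116.7, 257.1]
tool_rot: [3.142, 0.0, 2.725]
force: [-0.4, 0.5, 2.1]
width: -0.0
gripper_force: 1.4
```

```bash
cat > f.py <<'E'
from h import *
import sys
F=[]
for i in range(int(sys.argv[1])):
    ctrl.get_image("side"); s=ctrl.read_state(); F.append(np.r_[s["eef_pos"],s["force"]])
F=np.array(F);print("mean",F.mean(0).round(2),"std",F.std(0).round(2),"fz",F[:,5].round(1),"t",s["clock"])
E
python3 f.py 6
```

```text
mean [ 4.7962e+02 -1.1669e+02  2.5692e+02  0.0000e+00  1.6000e-01 -2.6000e-01] std [0.1  0.03 0.1  0.5  0.21 0.32] fz [-0.1 -0.1 -0.2 -0.1 -1.  -0.1] t 4.925
```

```bash
python3 - <<'E'
from h import *
c=ctrl.calibration("wrist");im=ctrl.get_image("wrist");s=ctrl.read_state()
sd=ctrl.get_image("side")
print([(round(z),proj("side",(482,-116,z)).round(1).tolist()) for z in (262,242)], blobs(sd,"black",(150,120,200,200)))
a=cv2.resize(sd[110:260,100:250],(400,400),interpolation=2);b=cv2.resize(im[150:384,130:364],(400,400),interpolation=2)
cv2.imwrite("pics/w3.png",np.hstack([a,b])[:,:,::-1])
E
```

```text
[(262, [170.9, 163.1]), (242, [172.1, 170.9])] [([150, 120, 44, 58, 1179], [168.6, 139.1])]
```

View pics/w3.png

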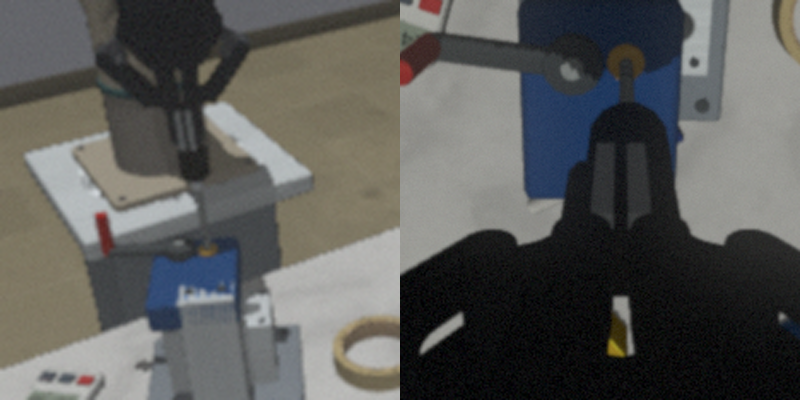

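The knob has gone down with the fingers: its lower edge moved about 6 px in the side view. The drag holds statically, so force only means something while moving. I'll continue in small steps and read it then. The disc can't be met above TCP ≈251.

carry_out(deltas=[0,0,0,0,0,0.001,1,0,0,0,0,0,0.001,1])

```text
clock: 5.28
eef_pos: [479.8, -116.7, 255.5]
tool_rot: [3.141, 0.0, 2.725]
force: [-0.8, 0.9, 2.5]
width: 0.1
gripper_force: 1.3
```

carry_out(deltas=[0,0,0,0,0,0.001,1])

```text
clock: 5.4
eef_pos: [479.8, -116.7, 254.4]
tool_rot: [3.141, 0.0, 2.725]
force: [-0.4, 0.4, 2.2]
width: -0.1
gripper_force: 1.3
```

carry_out(deltas=[0,0,0,0,0,0.001,1])

```text
clock: 5.52
eef_pos: [479.8, -116.7, 253.3]
tool_rot: [3.142, 0.0, 2.725]
force: [-0.5, 0.7, 2.0]
width: 0.1
gripper_force: 1.3
```

carry_out(deltas=[0,0,0,0,0,0.001,1])

```text
clock: 5.65
eef_pos: [479.8, -116.7, 252.3]
tool_rot: [3.142, 0.0, 2.725]
force: [-1.3, -0.2, 2.5]
width: -0.3
gripper_force: 1.3
```

carry_out(deltas=[0,0,0,0,0,0.001,1])

```text
clock: 5.78
eef_pos: [479.8, -116.7, 251.3]
tool_rot: [3.142, 0.0, 2.725]
force: [-1.2, 0.7, 2.2]
width: 0.1
gripper_force: 1.3
```

Baseline while moving is about 2.2 N, and gripper_force sits at a steady 1.3. I'll continue in short blocks and stop on a rise.

carry_out(deltas=[0,0,0,0,0,0.0009,1])

```text
clock: 5.9
eef_pos: [479.8, -116.7, 250.3]
tool_rot: [3.142, 0.0, 2.725]
force: [-0.9, 0.6, 2.2]
width: 0.1
gripper_force: 1.3
```

carry_out(deltas=[0,0,0,0,0,0.0009,1])

```text
clock: 6.02
eef_pos: [479.8, -116.7, 249.4]
tool_rot: [3.142, 0.0, 2.725]
force: [0.7, 0.6, 2.1]
width: -0.5
gripper_force: 1.3
```

carry_out(deltas=[0,0,0,0,0,0.0009,1])

```text
clock: 6.15
eef_pos: [479.8, -116.7, 248.5]
tool_rot: [3.142, 0.0, 2.725]
force: [-1.5, -0.1, 2.6]
width: 0.6
gripper_force: 1.3
```

carry_out(deltas=[0,0,0,0,0,0.0009,1])

```text
clock: 6.28
eef_pos: [479.8, -116.7, 247.6]
tool_rot: [3.142, 0.0, 2.725]
force: [0.4, 0.1, 2.9]
width: 0.3
gripper_force: 1.3
```

carry_out(deltas=[0,0,0,0,0,0.0009,1])

```text
clock: 6.4
eef_pos: [479.8, -116.8, 246.7]
tool_rot: [3.142, 0.0, 2.725]
force: [0.5, -0.2, 3.1]
width: 0.2
gripper_force: 1.6
```

carry_out(deltas=[0,0,0,0,0,0.0009,1])

```text
clock: 6.52
eef_pos: [479.8, -116.7, 246.0]
tool_rot: [3.142, 0.0, 2.725]
force: [-0.7, 1.0, 4.4]
width: -0.1
gripper_force: 2.4
```

Contact: force rose to 4.4 N, so the tip is at about 2.2 N. I'll go slightly further for margin.

carry_out(deltas=[0,0,0,0,0,0.0006,1])

```text
clock: 6.65
eef_pos: [479.8, -116.7, 245.5]
tool_rot: [3.141, 0.0, 2.725]
force: [-1.2, 0.5, 6.0]
width: -0.1
gripper_force: 2.8
```

carry_out(deltas=[0,0,0,0,0,0,1,0,0,0,0,0,0,1])

```text
clock: 6.9
eef_pos: [479.9, -116.7, 245.4]
tool_rot: [3.141, 0.0, 2.725]
force: [-1.3, 0.1, 4.4]
width: -0.1
gripper_force: 2.5
```

The tip is seated at about 3–3.5 N. I'll lift off, move over the pin and turn the tool so the fingers straddle it tangentially.

carry_out(deltas=[0,0,0,0,0,-0.01,1,0,0,0,0,0,-0.03,1,0,0,0,0,0,-0.02,1,0,0,0,0.0035,-0.0435,0,0.3,0,0,0,0.0035,-0.0435,0,0.05,0,0,9.8,0,0,0,0.05,0,0,9.8,0,0,0,0.05,0,0,9.8,0,0,0,0.05,0,0,9.8,0,0,0,0.05,0,0,9.8,0,0,0,0.05])

```text
clock: 8.15
eef_pos: [438.1, -193.4, 305.5]
tool_rot: [-3.142, -0.0, 1.864]
force: [-0.3, -0.8, -0.1]
width: 40.6
gripper_force: 0.0
```

carry_out(deltas=[0,0,9.8,0,0,0,0.05,0,0,9.8,0,0,0,0.05,0,0,9.8,0,0,0,0.05,0,0,9.8,0,0,0,0.05,0,0,9.8,0,0,0,0.05,0,0,0,0,0,0,0.05,0,0,0,0,0,0,0.05])

```text
clock: 9.02
eef_pos: [438.2, -193.3, 305.3]
tool_rot: [-3.141, -0.0, 1.017]
force: [-0.1, -0.2, 0.9]
width: 40.3
gripper_force: 0.0
```

```bash
python3 - <<'E'
from h import *
c=ctrl.calibration("wrist");im=ctrl.get_image("wrist");s=ctrl.read_state()
sd=ctrl.get_image("side");tp=ctrl.get_image("top")
print(s["eef_pos"],s["tool_rot"],s["width"],s["qpos"].round(2) if hasattr(s["qpos"],'round') else s["qpos"])
r=blobs(im,"red",(0,0,512,384));print(r, blobs(sd,"red",(120,180,150,215)))
print("pred",proj("wrist",(438,-193,195),c),proj("wrist",(438,-193,180),c)); print("to",to((438,-193,180)))
cv2.imwrite("pics/w4.png",im[:,:,::-1]);cv2.imwrite("pics/s4.png",sd[:,:,::-1])
E
```

```text
[ 438.15206702 -193.35311863  305.36295191] [-3.14150272e+00 -1.96487957e-04  1.01675810e+00] 40.5561286537976 [-0.23  0.38  0.81  1.89 -0.33  1.01  0.18]
[([267, 170, 7, 9, 51], [269.9, 174.1])] [([137, 191, 5, 13, 26], [139.0, 197.4])]
pred [258.2303078  183.31783887] [258.24487391 178.02369334]
to [ 0.00028696 -0.00032718  0.125356  ]
```

View pics/w4.png

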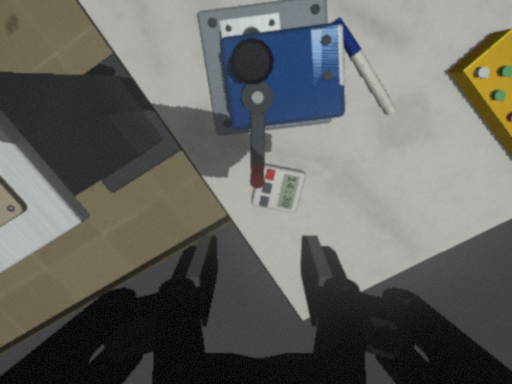

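The pin top is at (257,180), as predicted, between the open fingers. The knob is still seated. I'll descend and narrow the fingers around the pin.

carry_out(deltas=[0,0,0,0,0,0.03,0.05,0,0,0,0,0,0.03,0.05,0,0,0,0,0,0.03,0.05,0,0,0,0,0,0.025,0.05,0,0,0,0,0,0.018,0.05,0,0,0,0,0,0,0.55,0,0,0,0,0,0,0.55,0,0,0,0,0,0,0.55])

```text
clock: 10.18
eef_pos: [438.7, -193.7, 173.1]
tool_rot: [3.14, -0.0, 1.015]
force: [-1.0, 0.0, 0.3]
width: 19.3
gripper_force: 0.0
```

carry_out(deltas=[0,0,8,0,-0.009,0,0.55,0,0,8,0,-0.009,0,0.55,0,0,8,0,-0.009,0,0.55,0,0,0,0,0,0,0.55])

```text
clock: 10.68
eef_pos: [417.9, -176.0, 172.8]
tool_rot: [3.141, -0.0, 0.598]
force: [-0.1, -0.1, 0.3]
width: 19.2
gripper_force: 0.0
```

```bash
cat > g.py <<'E'
from h import *
s=ctrl.read_state();pv=np.array([472.6,-137.5]);p=np.array(s["eef_pos"]);v=p[:2]-pv
th=np.radians(-24.5);ex=np.array([np.cos(th),np.sin(th)]);ey=np.array([-ex[1],ex[0]])
print("r",np.linalg.norm(v),"angle deg",np.degrees(np.arctan2(-v@ex,-v@ey)),"yaw",np.degrees(s["tool_rot"][2]),"yaw-angle",65.5-np.degrees(s["tool_rot"][2]),"z",p[2],"f",np.round(s["force"],1),s["clock"])
E
python3 g.py
```

```text
r 66.92447194090404 angle deg 30.374866171319457 yaw 34.24355790807424 yaw-angle 31.256442091925763 z 172.82066608754886 f [-0.1 -0.1  0.3] 10.675
```

carry_out(deltas=[0,0,8,0,-0.009,0,0.55,0,0,8,0,-0.009,0,0.55,0,0,8,0,-0.009,0,0.55,0,0,8,0,-0.009,0,0.55,0,0,8,0,-0.009,0,0.55])

```text
clock: 11.3
eef_pos: [405.1, -135.8, 173.1]
tool_rot: [3.139, -0.003, -0.105]
force: [1.3, -3.0, 0.2]
width: 19.3
gripper_force: 1.7
```

```bash
python3 g.py; python3 - <<'E'
from h import *
sd=ctrl.get_image("side");print(blobs(sd,"red",(110,150,220,230)))
im=ctrl.get_image("wrist")
a=cv2.resize(sd[110:260,100:250],(400,400),interpolation=2);b=cv2.resize(im[100:334,130:364],(400,400),interpolation=2)
cv2.imwrite("pics/w5.png",np.hstack([a,b])[:,:,::-1])
E
```

```text
r 67.5482961881119 angle deg 66.92223192805277 yaw -5.994385318606385 yaw-angle 71.49438531860639 z 173.05715472440605 f [ 1.3 -3.   0.2] 11.3
[([154, 180, 4, 11, 20], [155.2, 184.7])]
```

View pics/w5.png

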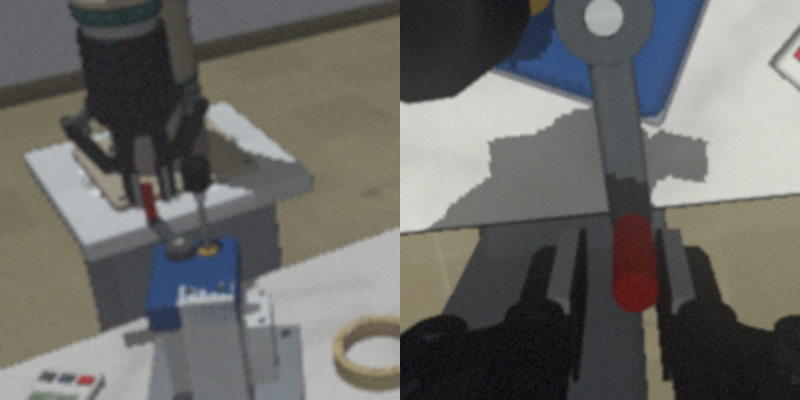

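The lever is following: the pin sits against the right-hand finger, and the force is about 3 N. I'll continue to the stop.

carry_out(deltas=[0,0,7,0,-0.009,0,0.55,0,0,5,0,-0.008,0,0.55])

```text
clock: 11.65
eef_pos: [406.4, -119.4, 172.7]
tool_rot: [3.139, -0.001, -0.312]
force: [-2.4, -4.3, 0.8]
width: 19.1
gripper_force: 2.3
```

carry_out(deltas=[0,0,0,0,-0.003,0,0.55])

```text
clock: 11.78
eef_pos: [407.0, -115.4, 172.4]
tool_rot: [3.14, 0.001, -0.308]
force: [-3.1, -3.8, 3.5]
width: 19.2
gripper_force: 2.3
```

carry_out(deltas=[0,0,0,0,-0.002,0,0.55])

```text
clock: 11.9
eef_pos: [407.5, -113.4, 172.4]
tool_rot: [3.141, 0.001, -0.309]
force: [-4.5, -4.3, 3.1]
width: 19.3
gripper_force: 2.5
```

```bash
python3 g.py
```

```text
r 69.4112948062328 angle deg 85.84646701176122 yaw -17.72690590082946 yaw-angle 83.22690590082946 z 172.37622246544018 f [-4.5 -4.3  3.1] 11.9
```

carry_out(deltas=[0,0,0,0,-0.001,0,0.55])

```text
clock: 12.02
eef_pos: [408.0, -112.0, 172.3]
tool_rot: [-3.141, 0.001, -0.311]
force: [-3.2, -3.6, 2.5]
width: 19.2
gripper_force: 2.5
```

carry_out(deltas=[0,0,0,0,-0.001,0,0.55])

```text
clock: 12.15
eef_pos: [408.1, -111.8, 172.3]
tool_rot: [3.14, 0.0, -0.312]
force: [-5.3, -5.2, 1.9]
width: 19.4
gripper_force: 3.5
```

```bash
python3 g.py
```

```text
r 69.4567386584549 angle deg 87.18780282526784 yaw -17.86070747477957 yaw-angle 83.36070747477957 z 172.3389026103158 f [-5.3 -5.2  1.9] 12.15
```

carry_out(deltas=[0,0,0,0,-0.001,0,0.55])

```text
clock: 12.28
eef_pos: [408.1, -111.7, 172.4]
tool_rot: [3.139, -0.0, -0.312]
force: [-5.5, -7.6, 1.6]
width: 19.4
gripper_force: 4.5
```

carry_out(deltas=[0,0,0,0,0.003,0,0.4,0,0,0,0,0,0,0.3,0,0,0,0,0,0,0.3,0,0,0,0,0,-0.02,0.3,0,0,0,0,0,-0.04,0.3,0,0,0,-0.03,0,-0.04,0.3,0,0,0,-0.03,0,-0.03,0.3,0,0,0,-0.02,0,0,0.3])

```text
clock: 13.28
eef_pos: [332.1, -88.1, 303.4]
tool_rot: [-3.138, -0.002, -0.311]
force: [0.1, 1.3, -0.5]
width: 30.0
gripper_force: 0.0
```

```bash
python3 - <<'E'
from h import *
sd=ctrl.get_image("side");im=ctrl.get_image("wrist");tp=ctrl.get_image("top")
r=blobs(sd,"red",(140,160,200,220),5);print(r)
o,d=ray("side",r[0][1]);p=o+d*(178-o[2])/d[2];v=p[:2]-[472.6,-137.5]
th=np.radians(-24.5);ex=np.array([np.cos(th),np.sin(th)]);ey=np.array([-ex[1],ex[0]])
print(p,np.linalg.norm(v),np.arctan2(-v@ex,-v@ey))
a=cv2.resize(sd[110:290,90:270],(400,400),interpolation=2);b=cv2.resize(im[:,64:448],(400,400))
cv2.imwrite("pics/w6.png",np.hstack([a,b])[:,:,::-1])
E
```

```text
[([162, 177, 5, 12, 31], [164.2, 181.9])]
[ 407.45508106 -116.5816344   178.        ] 68.42103831053171 1.4538957303712525
```

View pics/w6.png

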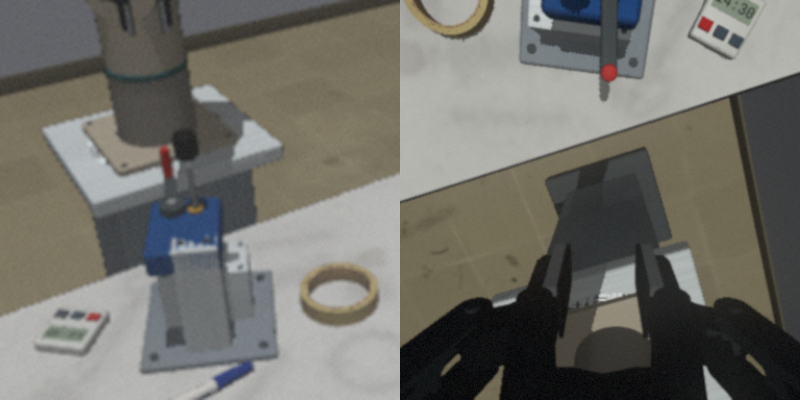

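The lever measures 1.45 rad, which is its stop. The knob is still at its touching height (z≈230), and the tape, timer and pen haven't moved.

```bash
python3 -c "
from cell import ctrl
print(ctrl.finish_job())"
```

```text
the job is handed in; nothing more can be done
None
```

I handed the job in at about 13 s of the 64 s (no verdict came back): the probe touched the disc at an estimated 3–3.5 N, the knob was let go, the lever was swung to its stop (about 1.45 rad), and the tape, timer and pen were never touched.

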